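# Load the drilling caddy and leave the look-alikes

### The job

Pack the drilling caddy: set the drill-bit cassette (long narrow orange block, one row of bits), the jar with the black lid, the grey steel set-up block and the small white parts box upright into the caddy, each down in the pocket shaped for it (long, round, small rectangular and nearly square). The short wooden block with driver bits and the flat green-lidded tin do not belong to the kit: leave them standing where they are.

Things in the scene. Friction and masses are not known exactly. Their poses are not given: they have to be found in the camera images.
- orange_case: cassette of drill bits: orange rectangular block 34 (x) x 96 (y) x 35 mm high with a row of upright steel drill bits to 78 mm; 0.15 kg; take the orange block by its long sides, across x. Origin: centre of its underside, z up.
- jar: small round jar with a black lid and a blue label, 54 mm diameter, 57 mm high, lid fixed on; the body below the lid (up to 46 mm) is 52 mm across; 0.13 kg. Origin: centre of its underside, z up.
- angle_block: ground steel set-up block, plain grey upright, 30 (x) x 50 (y) x 78 mm high; about 0.6 kg; take it across x. Origin: centre of its underside, z up.
- parts_box: small white parts box with a closed lid (it stays shut), 50 (x) x 59 (y) x 34 mm high; the body is 45 mm wide across x, where it is taken; 0.09 kg. Origin: centre of its underside, z up.
- bit_block: does not belong, leave it: brown wooden block 52 (x) x 70 (y) x 42 mm high with a few short grey driver bits standing in it, to 74 mm. Origin: centre of its underside, z up.
- wax_tin: does not belong, leave it: flat round tin with a green lid, 66 mm diameter, 25 mm high. Origin: centre of its underside, z up.
- long_nest: grey insert for the drill cassette. A 84 x 122 x 14 mm block, fixed, with a long rectangular pocket 50 (x) x 111 (y) mm sunk 10 mm into its middle, lined with cork. Its long side is the cassette's long side. Origin: centre of its underside, z up; the pocket's floor is 4 mm and its rim 14 mm above the origin. Sits in the low plywood caddy (190 x 226 mm); its place there may be swapped with the insert of equal outline.
- round_nest: grey insert for the jar. A 84 x 84 x 14 mm block, fixed, with a round pocket 69 mm in diameter sunk 10 mm into its middle, lined with cork. Origin: centre of its underside, z up; the pocket's floor is 4 mm and its rim 14 mm above the origin. Sits in the low plywood caddy (190 x 226 mm); its place there may be swapped with the insert of equal outline.
- small_nest: grey insert for the steel block. A 84 x 84 x 14 mm block, fixed, with a small rectangular pocket 46 (x) x 66 (y) mm sunk 10 mm into its middle, lined with cork. Origin: centre of its underside, z up; the pocket's floor is 4 mm and its rim 14 mm above the origin. Sits in the low plywood caddy (190 x 226 mm); its place there may be swapped with the insert of equal outline.
- box_nest: grey insert for the parts box. A 84 x 122 x 14 mm block, fixed, with a nearly square pocket 66 (x) x 76 (y) mm sunk 10 mm into its middle, lined with cork. Origin: centre of its underside, z up; the pocket's floor is 4 mm and its rim 14 mm above the origin. Sits in the low plywood caddy (190 x 226 mm); its place there may be swapped with the insert of equal outline.
Mind the look-alikes: they are no part of the job. What is shaped like the wax_tin but yellow is not meant. What is shaped like the angle_block but purple is not meant.

How it is judged (in metres and radians):
At the end, for the whole second after the job is handed in: Cassette, jar, steel block and parts box each rest upright (within 0.1 rad) on the floor of their own pocket, within 14 mm of its centre and not above 4 mm off its floor; the wooden bit block and the green tin stand upright within 25 mm of where they were (horizontal distance between jar and round_nest below 0.014 m and z of jar in the frame of round_nest between 0 and 0.008 m and angle between each of jar, angle_block, orange_case, parts_box, bit_block, wax_tin's own z axis and vertical below 0.1 rad and linear speed of each of jar, angle_block, orange_case, parts_box below 0.02 m/s and angular speed of each of jar, angle_block, orange_case, parts_box below 0.2 rad/s and horizontal distance between angle_block and small_nest below 0.014 m and z of angle_block in the frame of small_nest between 0 and 0.008 m and horizontal distance between orange_case and long_nest below 0.014 m and z of orange_case in the frame of long_nest between 0 and 0.008 m and horizontal distance between parts_box and box_nest below 0.014 m and z of parts_box in the frame of box_nest between 0 and 0.008 m and distance of each of bit_block, wax_tin from where it was at the start of the episode below 0.025 m); the robot touches nothing.
It fails at once if the wooden bit block is knocked or carried more than 40 mm from its place (distance of bit_block from where it was at the start of the episode above 0.04 m).
It fails at once if the green tin is knocked or carried more than 40 mm from its place (distance of wax_tin from where it was at the start of the episode above 0.04 m).
It also fails if it takes over 106 s, if anything falls off the work surface, if the arm or the gripper's body presses on something with over 40 N, if the wrist force passes 120 N, or if a joint passes its speed limit or range.

### The arm

A 6-joint arm with a two-finger parallel gripper is mounted at the origin on a cart in front of the work surface, level with it; the furniture and walls round the work are solid. World frame = base frame: x ahead of the robot, y to its left, z up, the work surface at z = 0. Lengths are in m, angles in degrees, forces in N, time in s.
With the tool pointing down it reaches from about 0.35 to 0.875 m from the base axis. Payload 4.2 kg.
Tool frame: the origin (TCP) lies at the very end of the fingers, on their centre line; the grasp point (between the pads) lies 19 mm behind it; z points along the fingers, y is the line along which they close (so a half turn about z gives the same grasp; the last joint's range is limited). The gripper opens to 87 mm and grips with 3 to 60 N. Pads are 19 mm wide; open, the fingers measure 117 mm over their backs; the gripper's body (75 mm by 190 mm) begins 51 mm behind the grasp point.
Start: joints at [79.217, 22.042, 0.453, 0, -68.411, -14.817], TCP at [0.27, 0.564, 0.223] pointing down, gripper open.
Joint ranges: [-179.83, 179.83], [-69.29, 118.12], [-61.27, 80.66], [-181.25, 117.63], [-171.15, -9.14], [-177.46, 177.46]. Speed limits (degrees/s): [159.86, 159.86, 180, 180, 180, 180].

### API

Orientations are given as a 3x3 rotation matrix whose columns are the frame's x, y, z axes.
In Python, from station import sense, cams, r gives the robot as it stands. The module is installed in compiled form; this text tells all that it offers.
- The arm moves only by the tool step_arm, never from a script. Its argument "targets" is text: rows parted by semicolons, each of 4 numbers parted by spaces: the shift along the tool's x, y, z in cm, then the turn about the tool's z in degrees. In form: x y z turn; .... A call has 1 to 12 rows; each row shifts and turns the commanded pose from where the row before left it, along the tool's axes as they then stand; what a row does not reach is not made up. A row lasts 1/12 s, in which the tool goes at most 41.7 mm and 7.16 degrees, less where a joint would pass 70% of its speed; a pose out of reach is approached as far as the arm can. A call with a gripper value outside its range is refused whole. "claw" is the finger opening in cm, from 0 to 8.7, set as the call begins (left out, the last holds). The fingers move at their own pace and stop on an object; the grip force is fixed at half the most. Time passes only in rows, so rows that do not move let the fingers close. It gives the time, the measured TCP pose, the force, the opening and the grip force at its end, in the units of the state.
- sense(): the state, without advancing time (a new reading comes with each control period).
- cams.capture(name): name is "scene" or "top"; returns a dict with "frame" (400x640x3 uint8, blue, green, red), "vertical_fov" (degrees; the focal length in pixels is half the picture's height over the tangent of half this angle, whatever the lens; pixels are square), "cx", "cy" (the principal point, pixels), "eye" and "rotation" of the camera in the world. Camera axes: x right, y down, z forward; pixel columns grow to the right and rows downward; lengths in m; the calibration is good to about 2 mm. A picture is of the moment at which its call begins. There is no depth.
- r.finish_job(): hands the job in; it is judged then, once.
The state is a dict: "time_s": time; "joints": joint angles; "joint_velocities": joint speeds; "effort": joint torques, N m; "tcp_pos": TCP position; "ee_rot": TCP orientation; "wrist_force": force on the tool from outside, world axes, zero at the start; "moment": the same for the moment, N m; "gripper_width": opening from 0.0 (shut) to 1.0 (fully open); "gripper_force": force on a finger pad.
Only numpy, scipy, OpenCV 4.12 (cv2) and the standard library are available. Lean on these libraries where they do the work, as an engineer would, in place of code of your own. Each camera call takes 0.05 s, during which the arm holds its last target. There are 200 camera calls.

## Working session

There is one attempt and no reset: what is moved stays moved. The work goes in short steps, Python scripts to look and compute and a tool call to move; the robot and the scene stay as the last step left them, time stands still between calls to the robot, and variables do not carry over. Pictures are saved under pics/ and viewed, at most 14 in all, crops included, and the job is handed in when it is done.

Besides the shell and the picture viewer there is one more tool, called by a JSON object that holds its "fn" and its "kwargs". step_arm: Moves the arm, as the interface text tells. Its arguments: {"type":"object","properties":{"targets":{"type":"string"},"claw":{"type":"number"}},"required":["targets"]}

```bash
mkdir -p pics; cat > h.py <<'E'
import numpy as np,cv2
from station import sense,cams,r
def cap(n):
    c=cams.capture(n); return c
def ray(c,u,v,z):
    f=200/np.tan(np.radians(c["vertical_fov"])/2)
    d=np.array(c["rotation"])@np.array([(u-c["cx"])/f,(v-c["cy"])/f,1]); e=np.array(c["eye"])
    return (e+d*(z-e[2])/d[2])[:2].round(4)
def proj(c,p):
    f=200/np.tan(np.radians(c["vertical_fov"])/2)
    q=np.array(c["rotation"]).T@(np.array(p)-np.array(c["eye"])); return q[:2]/q[2]*f+[c["cx"],c["cy"]]
E
python3 - <<'E'
from h import *
import pickle
for n in("top","scene"):
    c=cap(n);pickle.dump(dict(c),open(n+".pkl","wb"));cv2.imwrite(f"pics/{n}0.png",c["frame"])
    print(n,c["vertical_fov"],c["cx"],c["cy"],c["eye"],np.round(c["rotation"],3).tolist())
s=sense();print(s["tcp_pos"],np.round(s["ee_rot"],3).tolist(),s["time_s"])
E
```

```text
top 57.649017111015446 319.0450446839737 200.40456258023394 [0.33910938 0.11793277 1.05474624] [[-0.139, -0.969, 0.206], [-0.99, 0.137, -0.026], [-0.003, -0.208, -0.978]]
scene 45.004488634467975 318.36444753315584 194.56831317795735 [-0.17899275 -0.37472187  0.77874885] [[0.569, -0.523, 0.635], [-0.822, -0.373, 0.43], [0.012, -0.767, -0.642]]
[0.26977084 0.56318258 0.22157144] [[0.902, -0.432, -0.001], [-0.432, -0.902, -0.002], [0.0, 0.002, -1.0]] 0.1
```

```bash
ls
```

```text
h.py
pics
scene.pkl
top.pkl
```

View pics/top0.png

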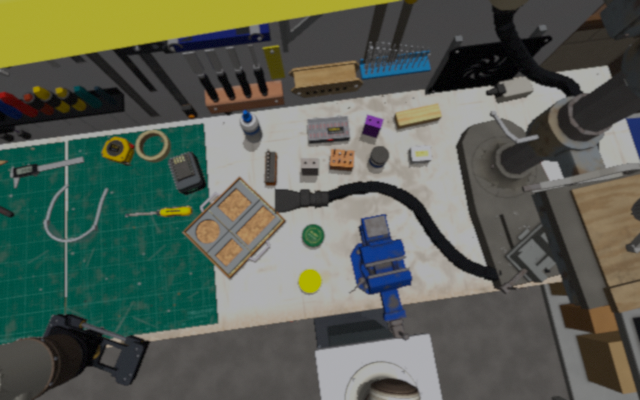

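View pics/scene0.png

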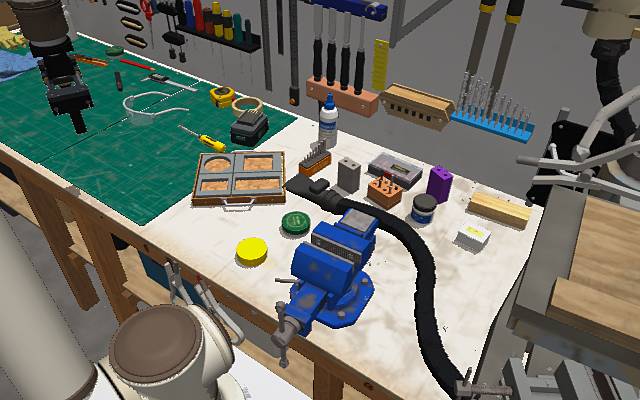

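```bash
python3 - <<'E'
import cv2
a=cv2.imread("pics/top0.png")[100:290,175:440];cv2.imwrite("pics/c1.png",cv2.resize(a,None,fx=3,fy=3,interpolation=cv2.INTER_CUBIC))
a=cv2.imread("pics/scene0.png")[115:275,185:505];cv2.imwrite("pics/c2.png",cv2.resize(a,None,fx=2.5,fy=2.5,interpolation=cv2.INTER_CUBIC))
E
```

```text
(no output)
```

View pics/c1.png

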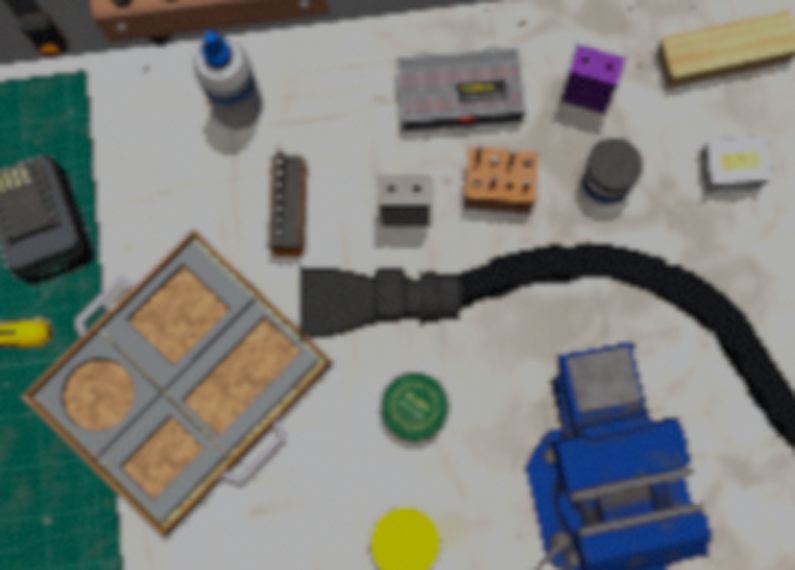

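View pics/c2.png

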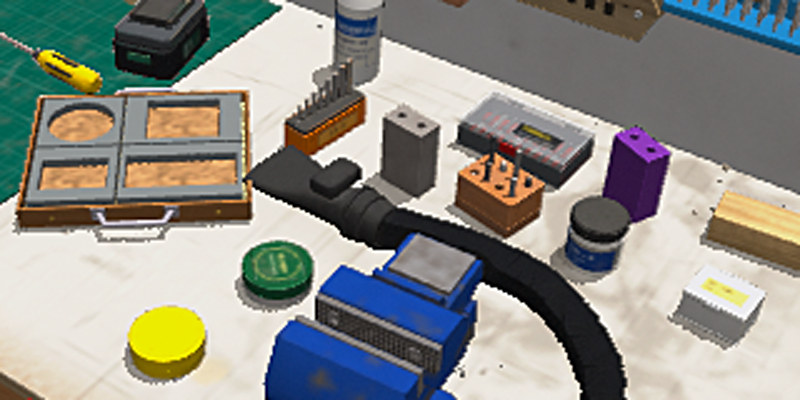

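```bash
cat > crop.py <<'E'
import cv2,numpy as np
def crop(img,u0,v0,u1,v1,k,out):
    a=cv2.resize(img[v0:v1,u0:u1],None,fx=k,fy=k,interpolation=cv2.INTER_CUBIC)
    for u in range(u0-u0%10+10,u1,10):
        cv2.line(a,(int((u-u0+.5)*k),0),(int((u-u0+.5)*k),a.shape[0]),(255,0,255) if u%50==0 else (200,200,0),1); cv2.putText(a,str(u),(int((u-u0+.5)*k)+1,8),0,.32,(0,0,255),1)
    for v in range(v0-v0%10+10,v1,10):
        cv2.line(a,(0,int((v-v0+.5)*k)),(a.shape[1],int((v-v0+.5)*k)),(255,0,255) if v%50==0 else (200,200,0),1); cv2.putText(a,str(v),(0,int((v-v0+.5)*k)),0,.32,(0,0,255),1)
    cv2.imwrite(out,a)
E
python3 - <<'E'
import cv2
from crop import crop
t=cv2.imread("pics/top0.png");s=cv2.imread("pics/scene0.png")
crop(t,180,175,290,281,5.6,"pics/d1.png")
crop(s,188,142,294,216,7.5,"pics/d2.png")
crop(t,260,134,440,200,4.4,"pics/d3.png")
crop(s,280,130,500,260,3.6,"pics/d4.png")
E
```

```text
(no output)
```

View pics/d1.png

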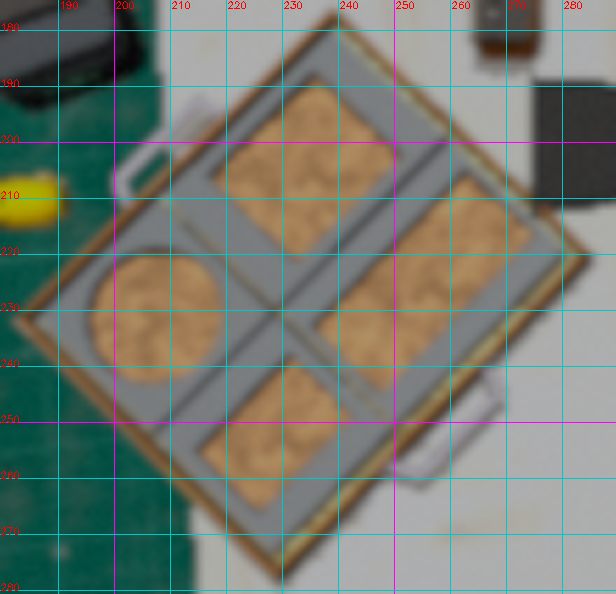

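View pics/d2.png

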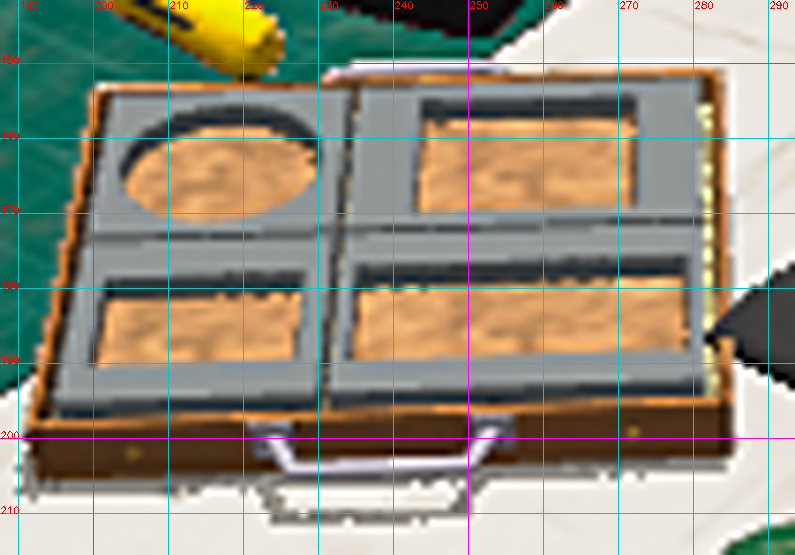

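View pics/d3.png

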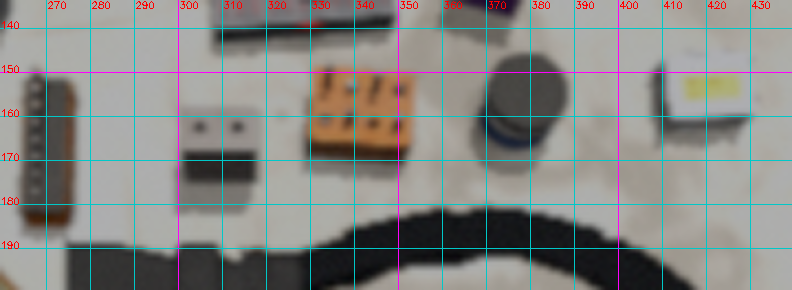

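View pics/d4.png

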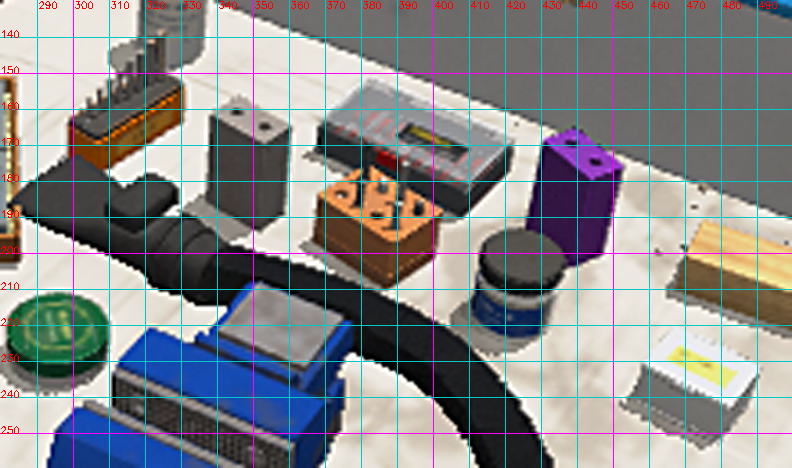

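```bash
cat > fit.py <<'E'
from h import *
import pickle
from scipy.optimize import least_squares
T=pickle.load(open("top.pkl","rb"));S=pickle.load(open("scene.pkl","rb"))
def corners(x,y,a,dx,dy):  # BL TL TR BR = (-x,+y),(+x,+y),(+x,-y),(-x,-y)
    R=np.array([[np.cos(a),-np.sin(a)],[np.sin(a),np.cos(a)]])
    return [R@[i*dx/2,j*dy/2]+[x,y] for i,j in((-1,1),(1,1),(1,-1),(-1,-1))]
def box(name,dx,dy,h,top,sc):
    def f(p):
        o=[]
        for q,t,s in zip(corners(*p,dx,dy),top,sc):
            P=[*q,h]; o+=[*(proj(T,P)-t),*(proj(S,P)-s)]
        return o
    c=ray(T,*np.mean(top,0),h)
    s=least_squares(f,[*c,0.]); print(name,s.x[:2].round(4),"yaw",np.degrees(s.x[2]).round(1),"rms",np.sqrt(np.mean(s.fun**2)).round(2), "topc",c,"scc",ray(S,*np.mean(sc,0),h))
E
cat > run.py <<'E'
from fit import *
box("orange",.034,.096,.035,[(276,183),(275,183),(276,152),(276,152)],[(299,164),(320,151),(331,155),(309.5,168.5)]) if 0 else None
# orange: long axis along image vertical in top => world x ; BL TL TR BR
box("orange",.096,.034,.035,[(264.5,181),(264.5,151),(275,152),(274.5,181)],[(299,164),(320.5,151),(331,155),(309.5,168.5)])
box("angle",.03,.05,.078,[(300.5,168),(299.5,158),(318,158),(318,168)],[(337.5,163),(345.5,157),(361,166),(352,171)])
box("parts",.05,.059,.034,[(411.5,161),(410,146.7),(430,145.7),(430.5,160)],[(457.8,230),(469.8,219.8),(490.5,231.8),(480,242)])
box("bitblock",.052,.07,.042,[(329.5,165.5),(331,149),(353,150),(352,166)],[(367.5,187),(382,176),(402,188),(389,198)])
print("jar",ray(T,378.5,154.5,.057),ray(S,425,200.5,.057)); print("tin",ray(T,313,235.3,.025),ray(S,294.5,220,.025))
nd={"box":(.066,.076,[(217,206.5),(235.5,188),(251,202),(232.5,220)],[(243.5,154.5),(271.5,154.2),(271.5,169.5),(242.5,170)]),
"long":(.05,.111,[(236,233),(262.5,205),(275,216),(248,244.5)],[(236,176.5),(279,175.5),(279.5,189.5),(234,190)]),
"small":(.046,.066,[(215,255),(231.5,238.5),(242,249),(226.5,265.5)],[(202,179),(228,177.8),(226.8,190),(199.5,190.5)])}
def pts(p):
    a,z=p[0],p[1];e=[]
    for k,(n,(dx,dy,t,s)) in enumerate(nd.items()):
        # local y along TL->TR, local x along TL->BL reversed
        for (i,j),tt,ss in zip(((1,1),(1,-1),(-1,-1),(-1,1)),t,s):
            R=np.array([[np.cos(a),-np.sin(a)],[np.sin(a),np.cos(a)]])
            P=[*(R@[i*dx/2,j*dy/2]+p[2+2*k:4+2*k]),z]; e+=[*(proj(T,P)-tt),*(proj(S,P)-ss)]
    P=[*p[8:10],z]; e+=[*(proj(T,P)-[207.5,231]),*(proj(S,P)-[217,163.2])]
    return e
p0=[.6,.03]+[*ray(T,234,204,.03),*ray(T,255,225,.03),*ray(T,229,252,.03),*ray(T,207,231,.03)]
s=least_squares(pts,p0);print("yaw",np.degrees(s.x[0]),"zrim",s.x[1],"rms",np.sqrt(np.mean(s.fun**2)));print(s.x[2:].reshape(-1,2).round(4))
c=s.x[2:].reshape(-1,2);print([np.linalg.norm(c[i]-c[j]).round(4) for i,j in((0,1),(1,2),(2,3),(3,0))])
E
python3 run.py
```

```text
orange [0.6747 0.2168] yaw -5.5 rms 1.49 topc [0.6755 0.2199] scc [0.6689 0.2119]
angle [0.655  0.1025] yaw -8.7 rms 0.77 topc [0.6553 0.105 ] scc [0.6526 0.0993]
parts [ 0.6548 -0.2278] yaw -8.7 rms 1.1 topc [ 0.653  -0.2253] scc [ 0.6556 -0.2293]
bitblock [0.6694 0.0058] yaw -10.9 rms 1.13 topc [0.67   0.0087] scc [0.6665 0.0025]
jar [ 0.6594 -0.0971] [ 0.6601 -0.1036]
tin [0.4583 0.1217] [0.4603 0.1229]
yaw 38.97273650375727 zrim 0.02795696107666566 rms 0.5386368847792136
[[0.5797 0.3348]
 [0.5122 0.2788]
 [0.4455 0.3613]
 [0.5131 0.4163]]
[np.float64(0.0877), np.float64(0.106), np.float64(0.0871), np.float64(0.1053)]
```

```bash
cat > go.py <<'E'
import sys
from h import *
# go.py x y z alpha : turn first, then shift in the new tool frame
x,y,z,a=map(float,sys.argv[1:5]); s=sense();R=np.array(s["ee_rot"]);p=np.array(s["tcp_pos"])
a0=np.degrees(np.arctan2(R[1,0],R[0,0])); A=np.radians(a)
d=np.array([x,y])-p[:2]
print("turn",round((a0-a+180)%360-180,2),"dx %.2f dy %.2f cm"%(100*(d@[np.cos(A),np.sin(A)]),100*(d@[np.sin(A),-np.cos(A)])),"dz %.2f"%(100*(p[2]-z)),"| now",p.round(4),round(a0,2),"t",s["time_s"],"w",s["gripper_width"],"f",np.round(s["wrist_force"],1),"q",np.round(s["joints"],0))
E
python3 go.py .655 -.2275 .2 -98.7; python3 -c "
from fit import *
print([ray(T,375,181,z) for z in (.02,.04)],[ray(S,360,200,z) for z in(.03,.05)],[ray(T,330,189,z) for z in (.02,.04)])"
```

```text
turn 73.09 dx 72.33 dy -50.04 cm dz 2.16 | now [0.2698 0.5632 0.2216] -25.61 t 0.1 w 1.0008609694766604 f [ 0.6 -0.2  0.4] q [ 79.  22.   0.  -0. -68. -15.]
[array([ 0.592 , -0.0807]), array([ 0.5871, -0.0769])] [array([0.6026, 0.0342]), array([0.5818, 0.0233])] [array([0.5866, 0.0539]), array([0.5818, 0.0551])]
```

{"fn": "step_arm", "kwargs": {"targets": "0 0 0 7;0 0 0 7;0 0 0 7;0 0 0 7;0 0 0 7;0 0 0 7;0 0 0 7;0 0 0 7;0 0 0 7;0 0 0 7;0 0 0 3.1", "claw": 7}}

```text
time_s: 1.02
tcp_pos: [0.2699, 0.5633, 0.2219]
ee_rot: [[-0.156, -0.988, -0.001], [-0.988, 0.156, -0.001], [0.001, 0.0, -1.0]]
wrist_force: [-0.7, 0.7, 0.1]
gripper_width: 0.804
gripper_force: 0.0
```

{"fn": "step_arm", "kwargs": {"targets": "3 -2.1 0 0;3 -2.1 0 0;3 -2.1 0 0;3 -2.1 0 0;3 -2.1 0 0;3 -2.1 0 0;3 -2.1 0 0;3 -2.1 0 0;3 -2.1 0 0;3 -2.1 0 0;3 -2.1 0 0;3 -2.1 0 0"}}

```text
time_s: 2.02
tcp_pos: [0.4648, 0.1679, 0.2224]
ee_rot: [[-0.151, -0.989, -0.0], [-0.989, 0.151, -0.0], [0.0, 0.0, -1.0]]
wrist_force: [1.5, 1.2, 0.3]
gripper_width: 0.803
gripper_force: 0.0
```

{"fn": "step_arm", "kwargs": {"targets": "3 -2.1 0 0;3 -2.1 0 0;3 -2.1 0 0;3 -2.1 0 0;3 -2.1 0 0;3 -2.1 0 0;3 -2.1 0 0;3 -2.1 0 0;3 -2.1 0 0;3 -2.1 0 0;3 -2 0 0;3 -2 0 0"}}

```text
time_s: 3.02
tcp_pos: [0.6576, -0.2257, 0.2218]
ee_rot: [[-0.151, -0.988, -0.001], [-0.988, 0.151, 0.0], [-0.0, 0.001, -1.0]]
wrist_force: [0.5, 0.1, 1.1]
gripper_width: 0.801
gripper_force: 0.0
```

```bash
python3 go.py .655 -.2275 .015 -98.7; python3 go.py .5797 .3348 .18 -51
```

```text
turn -0.01 dx 0.22 dy 0.22 cm dz 20.68 | now [ 0.6576 -0.2257  0.2218] -98.71 t 3.0167 w 0.8013234239795728 f [0.5 0.1 1.1] q [ -6.  29.  12.  -0. -73.  -3.]
turn -47.71 dx -48.46 dy -29.22 cm dz 4.18 | now [ 0.6576 -0.2257  0.2218] -98.71 t 3.0167 w 0.8013234239795728 f [0.5 0.1 1.1] q [ -6.  29.  12.  -0. -73.  -3.]
```

Accurate. Descend on the parts box and grip.

{"fn": "step_arm", "kwargs": {"targets": "0.2 0.2 3.5 0;0 0 3.5 0;0 0 3.5 0;0 0 3.5 0;0 0 3 0;0 0 2 0;0 0 1 0;0 0 0.7 0;0 0 0 0"}}

```text
time_s: 3.77
tcp_pos: [0.6545, -0.2256, 0.0143]
ee_rot: [[-0.151, -0.988, -0.002], [-0.988, 0.151, 0.0], [0.0, 0.002, -1.0]]
wrist_force: [-0.1, 0.3, -0.1]
gripper_width: 0.804
gripper_force: 0.0
```

{"fn": "step_arm", "kwargs": {"targets": "0 0 0 0;0 0 0 0;0 0 0 0;0 0 0 0;0 0 0 0;0 0 0 0;0 0 0 0;0 0 0 0", "claw": 3}}

```text
time_s: 4.43
tcp_pos: [0.6559, -0.2258, 0.0168]
ee_rot: [[-0.151, -0.989, 0.002], [-0.989, 0.151, -0.001], [0.0, -0.002, -1.0]]
wrist_force: [-0.5, 0.7, 5.5]
gripper_width: 0.515
gripper_force: 29.4
```

{"fn": "step_arm", "kwargs": {"targets": "0 0 -1 0;0 0 -2 0;0 0 -3 0;0 0 -3 0;0 0 -3 0;0 0 -3 0;0 0 -2 0;0 0 0 0"}}

```text
time_s: 5.1
tcp_pos: [0.6572, -0.2265, 0.1917]
ee_rot: [[-0.151, -0.989, 0.009], [-0.989, 0.151, -0.002], [0.001, -0.01, -1.0]]
wrist_force: [-0.0, -0.4, 0.1]
gripper_width: 0.518
gripper_force: 29.4
```

```bash
python3 go.py .5797 .3348 .18 -51;python3 - <<'E'
from h import *
c=cap("scene");cv2.imwrite("pics/e1.png",c["frame"][60:300,180:560])
E
```

```text
turn -47.67 dx -48.49 dy -29.30 cm dz 1.17 | now [ 0.6572 -0.2265  0.1917] -98.67 t 5.1 w 0.5180668148486186 f [-0.  -0.4  0.1] q [ -6.  30.   8.   0. -68.  -3.]
```

View pics/e1.png

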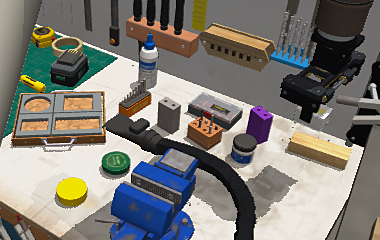

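The white box is held (opening 45 mm, visible lifted at about (323,118) in the crop). Carry it to the square pocket.

{"fn": "step_arm", "kwargs": {"targets": "0 0 0 -6.8;0 0 0 -6.8;0 0 0 -6.8;0 0 0 -6.8;0 0 0 -6.8;0 0 0 -6.8;0 0 0 -6.9;0 0 0 0"}}

```text
time_s: 5.82
tcp_pos: [0.6537, -0.2252, 0.1829]
ee_rot: [[0.631, -0.776, -0.005], [-0.776, -0.631, 0.001], [-0.004, 0.003, -1.0]]
wrist_force: [-0.8, -1.1, -0.8]
gripper_width: 0.515
gripper_force: 29.4
```

{"fn": "step_arm", "kwargs": {"targets": "-3 -1.8 0 0;-3 -1.8 0 0;-3 -1.8 0 0;-3 -1.8 0 0;-3 -1.8 0 0;-3 -1.8 0 0;-3 -1.8 0 0;-3 -1.8 0 0;-3 -1.8 0 0;-3 -1.8 0 0;-3 -1.8 0 0;-3 -1.8 0 0"}}

```text
time_s: 6.82
tcp_pos: [0.5949, 0.1913, 0.1841]
ee_rot: [[0.626, -0.779, -0.003], [-0.78, -0.626, -0.001], [-0.001, 0.003, -1.0]]
wrist_force: [0.6, -0.8, -2.2]
gripper_width: 0.513
gripper_force: 29.4
```

{"fn": "step_arm", "kwargs": {"targets": "-3 -1.8 0 0;-3 -1.8 0 0;-3 -1.8 0 0;-2 -1.3 0 0;-1.5 -1 0 0;0 0 0 0;0 0 0 0"}}

```text
time_s: 7.4
tcp_pos: [0.5768, 0.3358, 0.1842]
ee_rot: [[0.629, -0.778, -0.002], [-0.778, -0.629, -0.002], [-0.0, 0.003, -1.0]]
wrist_force: [0.1, -1.1, -0.6]
gripper_width: 0.511
gripper_force: 29.4
```

```bash
python3 go.py .5797 .3348 .036 -51
```

```text
turn -0.04 dx 0.26 dy -0.16 cm dz 14.82 | now [0.5768 0.3358 0.1842] -51.04 t 7.4 w 0.5109708821568322 f [ 0.1 -1.1 -0.6] q [ 44.  28.   4.  -0. -66.  -5.]
```

{"fn": "step_arm", "kwargs": {"targets": "0.3 -0.2 3 0;0 0 3.5 0;0 0 3 0;0 0 2.5 0;0 0 1.5 0;0 0 0.7 0;0 0 0.3 0;0 0 0.2 0;0 0 0 0"}}

```text
time_s: 8.15
tcp_pos: [0.5817, 0.3344, 0.0396]
ee_rot: [[0.629, -0.778, 0.001], [-0.778, -0.629, 0.001], [0.0, -0.002, -1.0]]
wrist_force: [-0.4, -1.0, -1.2]
gripper_width: 0.508
gripper_force: 29.4
```

{"fn": "step_arm", "kwargs": {"targets": "0 0 0.2 0;0 0 0.1 0;0 0 0 0;0 0 0 0"}}

```text
time_s: 8.48
tcp_pos: [0.5811, 0.3347, 0.0361]
ee_rot: [[0.629, -0.777, 0.001], [-0.777, -0.629, 0.001], [-0.0, -0.001, -1.0]]
wrist_force: [0.0, 0.8, -1.1]
gripper_width: 0.515
gripper_force: 29.4
```

{"fn": "step_arm", "kwargs": {"targets": "0 0 0.2 0;0 0 0 0;0 0 0 0"}}

```text
time_s: 8.73
tcp_pos: [0.5812, 0.3348, 0.0358]
ee_rot: [[0.63, -0.777, 0.001], [-0.777, -0.63, 0.0], [0.0, -0.001, -1.0]]
wrist_force: [-3.2, -0.9, 6.9]
gripper_width: 0.512
gripper_force: 29.4
```

{"fn": "step_arm", "kwargs": {"targets": "0 0 0 0;0 0 0 0;0 0 0 0;0 0 0 0", "claw": 6}}

```text
time_s: 9.07
tcp_pos: [0.581, 0.3346, 0.0335]
ee_rot: [[0.629, -0.777, 0.0], [-0.777, -0.629, 0.0], [0.0, -0.0, -1.0]]
wrist_force: [0.2, 0.5, 0.4]
gripper_width: 0.668
gripper_force: 0.0
```

{"fn": "step_arm", "kwargs": {"targets": "0 0 -1 0;0 0 -2 0;0 0 -3 0;0 0 -3.5 0;0 0 -3.5 0;0 0 -2 0;0 0 0 0"}}

```text
time_s: 9.65
tcp_pos: [0.5838, 0.3362, 0.1912]
ee_rot: [[0.63, -0.777, 0.011], [-0.777, -0.63, 0.007], [0.001, -0.013, -1.0]]
wrist_force: [0.1, 0.8, 0.6]
gripper_width: 0.69
gripper_force: 0.0
```

```bash
python3 go.py .66 -.1 .18 -9;python3 - <<'E'
from h import *
from crop import crop
crop(cap("scene")["frame"],188,142,294,216,7.5,"pics/e2.png")
E
```

```text
turn -41.95 dx 14.35 dy 41.90 cm dz 1.12 | now [0.5838 0.3362 0.1912] -50.95 t 9.65 w 0.6903403829727786 f [0.1 0.8 0.6] q [ 44.  28.   5.   0. -66.  -5.]
```

View pics/e2.png

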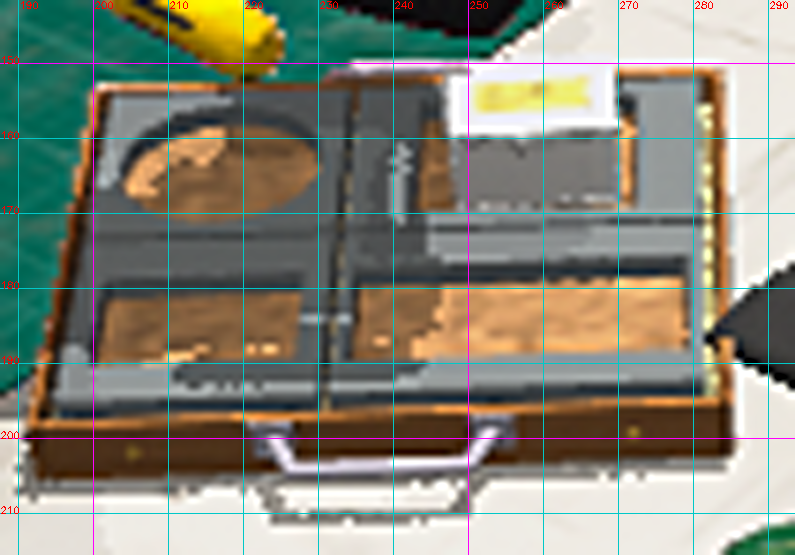

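The parts box sits in its square pocket (base 247–269 px within 243–271, roughly 2 mm off centre). Next, the jar with the black lid at top (379,154); it is the only round black-lidded object.

{"fn": "step_arm", "kwargs": {"targets": "0 0 0 -7;0 0 0 -7;0 0 0 -7;0 0 0 -7;0 0 0 -7;0 0 0 -7;0 0 0 0", "claw": 7}}

```text
time_s: 10.28
tcp_pos: [0.5803, 0.3341, 0.1821]
ee_rot: [[0.988, -0.155, -0.002], [-0.155, -0.988, -0.002], [-0.002, 0.002, -1.0]]
wrist_force: [0.2, -0.6, -0.4]
gripper_width: 0.803
gripper_force: 0.0
```

{"fn": "step_arm", "kwargs": {"targets": "1.1 3.3 0 0;1.1 3.3 0 0;1.1 3.3 0 0;1.1 3.3 0 0;1.1 3.3 0 0;1.1 3.3 0 0;1.1 3.3 0 0;1.1 3.3 0 0;1.1 3.3 0 0;1.1 3.3 0 0;1.1 3.3 0 0;1.1 3.3 0 0"}}

```text
time_s: 11.28
tcp_pos: [0.6489, -0.0789, 0.1827]
ee_rot: [[0.987, -0.16, -0.002], [-0.16, -0.987, 0.0], [-0.002, 0.0, -1.0]]
wrist_force: [0.8, 0.1, -0.1]
gripper_width: 0.807
gripper_force: 0.0
```

{"fn": "step_arm", "kwargs": {"targets": "1.1 2.3 0 0;0 0 0 0;0 0 0 0"}}

```text
time_s: 11.53
tcp_pos: [0.6561, -0.1032, 0.1822]
ee_rot: [[0.987, -0.162, -0.002], [-0.162, -0.987, 0.0], [-0.002, 0.0, -1.0]]
wrist_force: [-0.5, 0.5, -0.4]
gripper_width: 0.806
gripper_force: 0.0
```

```bash
python3 go.py .66 -.1005 .018 -9; python3 go.py .5131 .4163 .18 -9
```

```text
turn -0.32 dx 0.34 dy -0.33 cm dz 16.42 | now [ 0.6561 -0.1032  0.1822] -9.32 t 11.5333 w 0.805882197996198 f [-0.5  0.5 -0.4] q [  5.  27.   3.  -0. -66.  76.]
turn -0.32 dx -22.25 dy -49.07 cm dz 0.22 | now [ 0.6561 -0.1032  0.1822] -9.32 t 11.5333 w 0.805882197996198 f [-0.5  0.5 -0.4] q [  5.  27.   3.  -0. -66.  76.]
```

{"fn": "step_arm", "kwargs": {"targets": "0.3 -0.3 3 0;0 0 3.5 0;0 0 3.5 0;0 0 3 0;0 0 2 0;0 0 1 0;0 0 0.4 0;0 0 0 0"}}

```text
time_s: 12.2
tcp_pos: [0.66, -0.0984, 0.0191]
ee_rot: [[0.988, -0.156, -0.001], [-0.156, -0.988, -0.0], [-0.001, 0.0, -1.0]]
wrist_force: [-0.1, -0.3, 0.6]
gripper_width: 0.804
gripper_force: 0.0
```

{"fn": "step_arm", "kwargs": {"targets": "0 0 0 0;0 0 0 0;0 0 0 0;0 0 0 0;0 0 0 0;0 0 0 0", "claw": 4}}

```text
time_s: 12.7
tcp_pos: [0.6609, -0.0994, 0.0212]
ee_rot: [[0.988, -0.156, 0.002], [-0.156, -0.988, -0.0], [0.002, 0.0, -1.0]]
wrist_force: [-1.3, -0.4, 5.9]
gripper_width: 0.594
gripper_force: 30.0
```

{"fn": "step_arm", "kwargs": {"targets": "0 0 -1 0;0 0 -2 0;0 0 -3 0;0 0 -3 0;0 0 -3 0;0 0 -3 0;0 0 -1.5 0;0 0 0 0"}}

```text
time_s: 13.37
tcp_pos: [0.6623, -0.0992, 0.1897]
ee_rot: [[0.988, -0.156, 0.009], [-0.156, -0.988, 0.0], [0.009, -0.002, -1.0]]
wrist_force: [1.3, 0.1, -2.1]
gripper_width: 0.593
gripper_force: 30.0
```

```bash
python3 go.py .5131 .4163 .18 -51
```

```text
turn 42.02 dx -49.45 dy -20.85 cm dz 0.97 | now [ 0.6623 -0.0992  0.1897] -8.98 t 13.3667 w 0.5929458770475461 f [ 1.3  0.1 -2.1] q [  5.  27.   4.   0. -66.  76.]
```

{"fn": "step_arm", "kwargs": {"targets": "0 0 0 7;0 0 0 7;0 0 0 7;0 0 0 7;0 0 0 7;0 0 0 7;0 0 0 0"}}

```text
time_s: 13.95
tcp_pos: [0.6589, -0.0989, 0.1821]
ee_rot: [[0.627, -0.779, -0.004], [-0.779, -0.627, 0.001], [-0.003, 0.003, -1.0]]
wrist_force: [-0.2, -0.5, -1.5]
gripper_width: 0.595
gripper_force: 30.0
```

{"fn": "step_arm", "kwargs": {"targets": "-3.2 -1.4 0 0;-3.2 -1.4 0 0;-3.2 -1.4 0 0;-3.2 -1.4 0 0;-3.2 -1.4 0 0;-3.2 -1.4 0 0;-3.2 -1.4 0 0;-3.2 -1.4 0 0;-3.2 -1.4 0 0;-3.2 -1.4 0 0;-3.2 -1.4 0 0;-3.2 -1.4 0 0"}}

```text
time_s: 14.95
tcp_pos: [0.5475, 0.3062, 0.1832]
ee_rot: [[0.632, -0.775, -0.002], [-0.775, -0.632, -0.001], [-0.001, 0.002, -1.0]]
wrist_force: [0.3, 0.7, -2.1]
gripper_width: 0.595
gripper_force: 30.0
```

{"fn": "step_arm", "kwargs": {"targets": "-3.2 -1.4 0 0;-3.2 -1.4 0 0;-3.2 -1.3 0 0;-1.4 0 0 0;0 0 0 0;0 0 0 0"}}

```text
time_s: 15.45
tcp_pos: [0.5105, 0.4164, 0.1831]
ee_rot: [[0.632, -0.775, -0.002], [-0.775, -0.632, -0.002], [0.0, 0.003, -1.0]]
wrist_force: [0.6, -0.7, -2.5]
gripper_width: 0.595
gripper_force: 30.0
```

```bash
python3 go.py .5131 .4163 .038 -51
```

```text
turn 0.2 dx 0.17 dy -0.20 cm dz 14.51 | now [0.5105 0.4164 0.1831] -50.8 t 15.45 w 0.5952777125340202 f [ 0.6 -0.7 -2.5] q [ 53.  27.   3.  -0. -66. -14.]
```

{"fn": "step_arm", "kwargs": {"targets": "0.2 -0.2 3 0;0 0 3.5 0;0 0 3 0;0 0 2.5 0;0 0 1.4 0;0 0 0.6 0;0 0 0.3 0;0 0 0.1 0;0 0 0 0;0 0 0 0"}}

```text
time_s: 16.28
tcp_pos: [0.5152, 0.4165, 0.0421]
ee_rot: [[0.629, -0.777, 0.002], [-0.777, -0.629, 0.002], [-0.001, -0.003, -1.0]]
wrist_force: [0.1, -0.0, -1.6]
gripper_width: 0.596
gripper_force: 30.0
```

{"fn": "step_arm", "kwargs": {"targets": "0 0 0.2 0;0 0 0 0;0 0 0 0"}}

```text
time_s: 16.53
tcp_pos: [0.5153, 0.4168, 0.0403]
ee_rot: [[0.63, -0.777, 0.002], [-0.777, -0.63, 0.002], [-0.0, -0.003, -1.0]]
wrist_force: [-0.4, -1.2, 4.4]
gripper_width: 0.593
gripper_force: 30.0
```

{"fn": "step_arm", "kwargs": {"targets": "0 0 0.1 0;0 0 0 0"}}

```text
time_s: 16.7
tcp_pos: [0.5153, 0.4168, 0.0402]
ee_rot: [[0.63, -0.776, 0.002], [-0.776, -0.63, 0.002], [0.0, -0.003, -1.0]]
wrist_force: [-1.2, -1.9, 8.7]
gripper_width: 0.592
gripper_force: 30.0
```

{"fn": "step_arm", "kwargs": {"targets": "0 0 0 0;0 0 0 0;0 0 0 0;0 0 0 0", "claw": 6.3}}

```text
time_s: 17.03
tcp_pos: [0.5142, 0.4158, 0.0371]
ee_rot: [[0.629, -0.777, -0.001], [-0.777, -0.629, -0.001], [0.0, 0.001, -1.0]]
wrist_force: [-1.1, 0.3, 0.3]
gripper_width: 0.714
gripper_force: 0.0
```

{"fn": "step_arm", "kwargs": {"targets": "0 0 -1 0;0 0 -2 0;0 0 -3 0;0 0 -3.5 0;0 0 -3.5 0;0 0 -1 0;0 0 0 0;0 0 0 0"}}

```text
time_s: 17.7
tcp_pos: [0.5144, 0.4161, 0.1785]
ee_rot: [[0.629, -0.777, 0.001], [-0.777, -0.629, 0.002], [-0.001, -0.002, -1.0]]
wrist_force: [0.5, -0.6, -0.6]
gripper_width: 0.725
gripper_force: 0.0
```

```bash
python3 go.py .674 .217 .18 -7;python3 - <<'E'
from h import *
from crop import crop
a=cap("scene")["frame"]; crop(a,188,132,294,216,7.1,"pics/e3.png")
E
```

```text
turn -44.01 dx 18.27 dy 17.82 cm dz -0.15 | now [0.5144 0.4161 0.1785] -51.01 t 17.7 w 0.7251895489434135 f [ 0.5 -0.6 -0.6] q [ 53.  27.   2.  -0. -65. -14.]
```

View pics/e3.png

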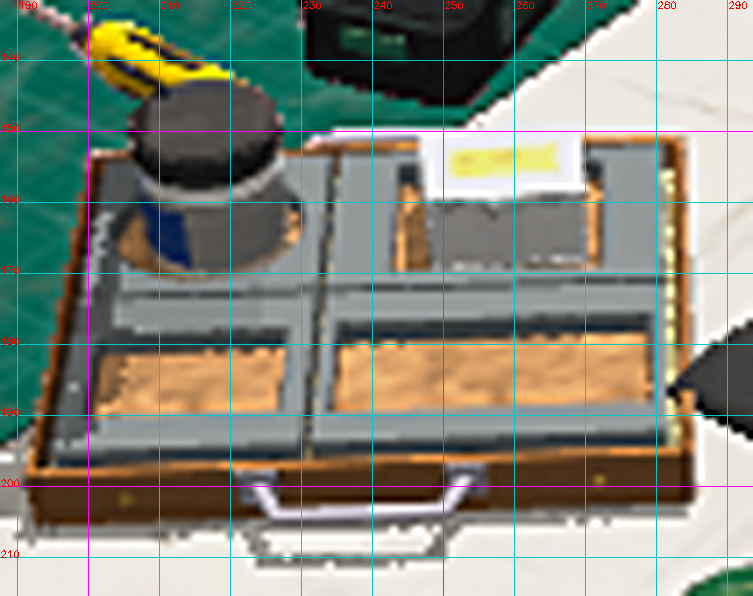

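Jar and box are in. Now the orange cassette with a single row of bits (top (271,168)); the orange-brown block at (342,159) has two rows and is the bit block, left alone.

{"fn": "step_arm", "kwargs": {"targets": "0 0 0 -7;0 0 0 -7;0 0 0 -7;0 0 0 -7;0 0 0 -7;0 0 0 -7;0 0 0 -2;0 0 0 0", "claw": 6}}

```text
time_s: 18.42
tcp_pos: [0.5137, 0.4152, 0.1753]
ee_rot: [[0.993, -0.122, -0.003], [-0.122, -0.993, -0.003], [-0.002, 0.003, -1.0]]
wrist_force: [0.9, -0.6, -0.1]
gripper_width: 0.687
gripper_force: 0.0
```

{"fn": "step_arm", "kwargs": {"targets": "2.6 2.5 0 0;2.6 2.5 0 0;2.6 2.5 0 0;2.6 2.5 0 0;2.6 2.5 0 0;2.6 2.5 0 0;2.6 2.8 0 0;0 0 0 0;0 0 0 0"}}

```text
time_s: 19.17
tcp_pos: [0.6738, 0.2146, 0.1754]
ee_rot: [[0.992, -0.127, -0.003], [-0.127, -0.992, -0.001], [-0.003, 0.002, -1.0]]
wrist_force: [-0.9, -0.2, 0.2]
gripper_width: 0.688
gripper_force: 0.0
```

```bash
python3 go.py .6735 .2165 .016 -7;python3 - <<'E'
from h import *
from crop import crop
crop(cap("top")["frame"],240,130,330,195,8,"pics/e4.png")
E
```

```text
turn -0.29 dx -0.05 dy -0.18 cm dz 15.94 | now [0.6738 0.2146 0.1754] -7.29 t 19.1667 w 0.6880388887708416 f [-0.9 -0.2  0.2] q [ 31.  32.  10.  -0. -68.  52.]
```

View pics/e4.png

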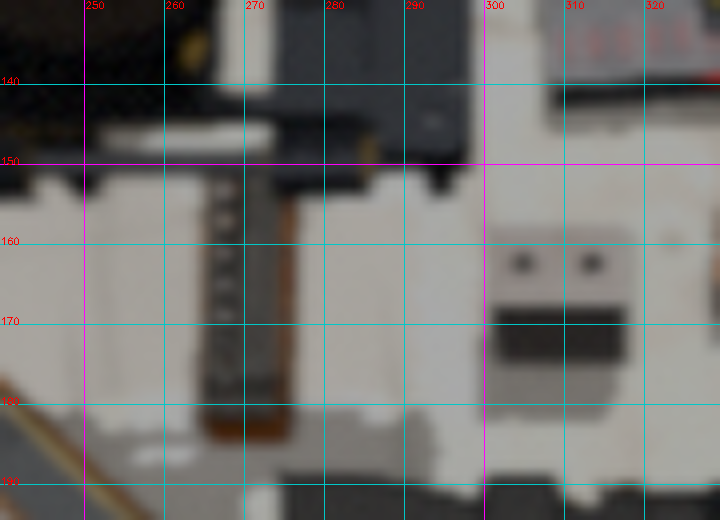

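The cassette (top 264–276, 151–184) lies under the gripper, centred between the fingers; descend.

{"fn": "step_arm", "kwargs": {"targets": "0 -0.2 3 0;0 0 3.5 0;0 0 3.5 0;0 0 3 0;0 0 1.6 0;0 0 0.9 0;0 0 0.4 0;0 0 0 0"}}

```text
time_s: 19.88
tcp_pos: [0.6732, 0.22, 0.0181]
ee_rot: [[0.993, -0.121, -0.001], [-0.121, -0.993, -0.001], [-0.001, 0.001, -1.0]]
wrist_force: [-0.7, 0.9, -0.4]
gripper_width: 0.691
gripper_force: 0.0
```

{"fn": "step_arm", "kwargs": {"targets": "0 0 0 0;0 0 0 0;0 0 0 0;0 0 0 0;0 0 0 0;0 0 0 0;0 0 0 0", "claw": 2}}

```text
time_s: 20.47
tcp_pos: [0.6741, 0.2194, 0.0195]
ee_rot: [[0.993, -0.122, 0.001], [-0.122, -0.993, 0.001], [0.001, -0.001, -1.0]]
wrist_force: [-1.2, -0.2, 3.5]
gripper_width: 0.391
gripper_force: 29.9
```

{"fn": "step_arm", "kwargs": {"targets": "0 0 -1 0;0 0 -2 0;0 0 -3 0;0 0 -3 0;0 0 -3 0;0 0 -3 0;0 0 -1.5 0;0 0 0 0;0 0 0 0"}}

```text
time_s: 21.22
tcp_pos: [0.6733, 0.2191, 0.1838]
ee_rot: [[0.992, -0.122, -0.0], [-0.122, -0.992, 0.001], [-0.0, -0.001, -1.0]]
wrist_force: [-0.4, 0.6, -3.5]
gripper_width: 0.388
gripper_force: 29.9
```

```bash
python3 go.py .5122 .2788 .18 -51
```

```text
turn 43.98 dx -14.78 dy 8.76 cm dz 0.38 | now [0.6733 0.2191 0.1838] -7.02 t 21.2167 w 0.3878643955788095 f [-0.4  0.6 -3.5] q [ 31.  32.  11.  -0. -69.  52.]
```

{"fn": "step_arm", "kwargs": {"targets": "0 0 0 7;0 0 0 7;0 0 0 7;0 0 0 7;0 0 0 7;0 0 0 7;0 0 0 2;0 0 0 0"}}

```text
time_s: 21.88
tcp_pos: [0.6722, 0.2185, 0.1801]
ee_rot: [[0.629, -0.778, -0.006], [-0.778, -0.629, -0.002], [-0.002, 0.006, -1.0]]
wrist_force: [-0.2, 0.3, -2.3]
gripper_width: 0.386
gripper_force: 29.9
```

{"fn": "step_arm", "kwargs": {"targets": "-2.5 1.5 0 0;-2.5 1.5 0 0;-2.5 1.5 0 0;-2.5 1.5 0 0;-2.5 1.5 0 0;-2.3 1.3 0 0;0 0 0 0;0 0 0 0"}}

```text
time_s: 22.55
tcp_pos: [0.5106, 0.2788, 0.1826]
ee_rot: [[0.632, -0.775, -0.002], [-0.775, -0.632, -0.001], [-0.0, 0.002, -1.0]]
wrist_force: [0.4, 0.4, -1.8]
gripper_width: 0.383
gripper_force: 29.9
```

```bash
python3 go.py .5122 .2788 .04 -51;python3 - <<'E'
from h import *
from crop import crop
crop(cap("scene")["frame"],188,122,308,216,6.2,"pics/e5.png")
E
```

```text
turn 0.18 dx 0.10 dy -0.13 cm dz 14.26 | now [0.5106 0.2788 0.1826] -50.82 t 22.55 w 0.3825310068233456 f [ 0.4  0.4 -1.8] q [ 45.  20.  -9.  -0. -61.  -5.]
```

View pics/e5.png

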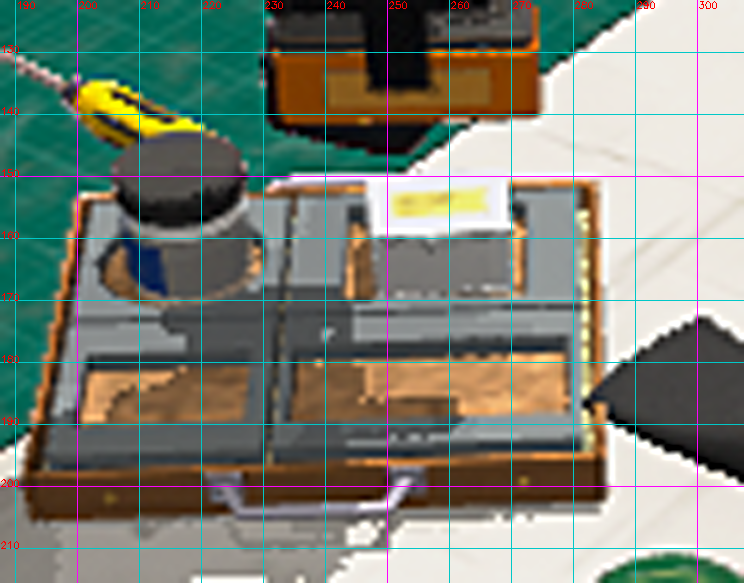

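Cassette hangs level and parallel to the long pocket (base 231–274 px, finger 246–256, so about 2 mm off). Lower it.

{"fn": "step_arm", "kwargs": {"targets": "-0.1 -0.1 3 0;0 0 3.5 0;0 0 3 0;0 0 2.3 0;0 0 1.4 0;0 0 0.6 0;0 0 0.3 0;0 0 0.1 0;0 0 0 0;0 0 0 0"}}

```text
time_s: 23.43
tcp_pos: [0.5131, 0.2806, 0.0427]
ee_rot: [[0.629, -0.777, 0.002], [-0.777, -0.629, 0.001], [0.0, -0.002, -1.0]]
wrist_force: [0.5, 0.1, -2.2]
gripper_width: 0.388
gripper_force: 29.9
```

{"fn": "step_arm", "kwargs": {"targets": "0 0 0.2 0;0 0 0 0;0 0 0 0"}}

```text
time_s: 23.68
tcp_pos: [0.5124, 0.2803, 0.04]
ee_rot: [[0.629, -0.777, 0.001], [-0.777, -0.629, 0.001], [-0.0, -0.001, -1.0]]
wrist_force: [-0.6, -0.3, -1.1]
gripper_width: 0.39
gripper_force: 29.9
```

{"fn": "step_arm", "kwargs": {"targets": "0 0 0.2 0;0 0 0 0;0 0 0 0"}}

```text
time_s: 23.93
tcp_pos: [0.5126, 0.2805, 0.0384]
ee_rot: [[0.63, -0.777, 0.001], [-0.777, -0.63, 0.001], [0.0, -0.001, -1.0]]
wrist_force: [-0.9, 0.6, 4.3]
gripper_width: 0.387
gripper_force: 29.9
```

{"fn": "step_arm", "kwargs": {"targets": "0 0 0.1 0;0 0 0 0"}}

```text
time_s: 24.1
tcp_pos: [0.5126, 0.2805, 0.0384]
ee_rot: [[0.63, -0.777, 0.001], [-0.777, -0.63, 0.0], [0.0, -0.001, -1.0]]
wrist_force: [-4.2, -1.4, 9.3]
gripper_width: 0.387
gripper_force: 29.9
```

{"fn": "step_arm", "kwargs": {"targets": "0 0 0 0;0 0 0 0;0 0 0 0;0 0 0 0", "claw": 4.8}}

```text
time_s: 24.43
tcp_pos: [0.5122, 0.2801, 0.0362]
ee_rot: [[0.629, -0.777, -0.0], [-0.777, -0.629, -0.0], [-0.0, 0.0, -1.0]]
wrist_force: [0.0, -0.7, 0.0]
gripper_width: 0.53
gripper_force: 0.0
```

{"fn": "step_arm", "kwargs": {"targets": "0 0 -1 0;0 0 -2 0;0 0 -3 0;0 0 -3.5 0;0 0 -3.5 0;0 0 -1 0;0 0 0 0;0 0 0 0"}}

```text
time_s: 25.1
tcp_pos: [0.5122, 0.2803, 0.1773]
ee_rot: [[0.629, -0.777, 0.001], [-0.777, -0.629, 0.002], [-0.001, -0.002, -1.0]]
wrist_force: [-0.4, -0.8, -0.6]
gripper_width: 0.55
gripper_force: 0.0
```

{"fn": "step_arm", "kwargs": {"targets": "0 0 0 7;0 0 0 7;0 0 0 7;0 0 0 7;0 0 0 7;0 0 0 7;0 0 0 5.7;0 0 0 0", "claw": 5.5}}

```text
time_s: 25.77
tcp_pos: [0.5114, 0.2794, 0.1745]
ee_rot: [[-0.153, -0.988, -0.003], [-0.988, 0.153, -0.003], [0.003, 0.003, -1.0]]
wrist_force: [0.2, -0.3, 0.3]
gripper_width: 0.629
gripper_force: 0.0
```

```bash
python3 go.py .6545 .1025 .18 -98.7
```

```text
turn -0.11 dx 15.32 dy -16.83 cm dz -0.55 | now [0.5114 0.2794 0.1745] -98.81 t 25.7667 w 0.6293615446922979 f [ 0.2 -0.3  0.3] q [ 45.  20. -10.  -0. -60. -53.]
```

{"fn": "step_arm", "kwargs": {"targets": "1.9 -2.1 0 0;1.9 -2.1 0 0;1.9 -2.1 0 0;1.9 -2.1 0 0;1.9 -2.1 0 0;1.9 -2.1 0 0;1.9 -2.1 0 0;2 -2.1 0 0;0 0 0 0;0 0 0 0"}}

```text
time_s: 26.6
tcp_pos: [0.655, 0.1019, 0.1745]
ee_rot: [[-0.152, -0.988, -0.003], [-0.988, 0.152, -0.001], [0.001, 0.003, -1.0]]
wrist_force: [-0.2, 0.4, 0.2]
gripper_width: 0.636
gripper_force: 0.0
```

```bash
python3 go.py .6545 .1025 .04 -98.7; python3 - <<'E'
from h import *
# grey pixels / fresh check of block top face between the fingers, from scene camera
a=cap("scene")["frame"]; crop=a[150:200,325:375].copy(); print(cv2.absdiff(crop,cv2.imread("pics/scene0.png")[150:200,325:375]).mean())
E
```

```text
turn -0.04 dx -0.05 dy 0.06 cm dz 13.45 | now [0.655  0.1019 0.1745] -98.74 t 26.6 w 0.6360665966743636 f [-0.2  0.4  0.2] q [ 23.  28.   3.  -0. -65. -32.]
17.582933333333333
```

{"fn": "step_arm", "kwargs": {"targets": "0 0 2.5 0;0 0 3 0;0 0 2.5 0;0 0 2.5 0;0 0 1.8 0;0 0 0.8 0;0 0 0.3 0;0 0 0 0"}}

```text
time_s: 27.32
tcp_pos: [0.6549, 0.1042, 0.0423]
ee_rot: [[-0.15, -0.989, -0.001], [-0.989, 0.15, -0.0], [0.001, 0.001, -1.0]]
wrist_force: [0.3, -0.1, 0.5]
gripper_width: 0.626
gripper_force: 0.0
```

{"fn": "step_arm", "kwargs": {"targets": "0 0 0 0;0 0 0 0;0 0 0 0;0 0 0 0;0 0 0 0;0 0 0 0;0 0 0 0", "claw": 1.5}}

```text
time_s: 27.9
tcp_pos: [0.6569, 0.1037, 0.044]
ee_rot: [[-0.151, -0.989, 0.004], [-0.989, 0.151, 0.001], [-0.001, -0.004, -1.0]]
wrist_force: [2.8, -0.9, 3.8]
gripper_width: 0.346
gripper_force: 29.8
```

{"fn": "step_arm", "kwargs": {"targets": "0 0 -0.5 0;0 0 -1 0;0 0 -2 0;0 0 -2.5 0;0 0 -2.5 0;0 0 -2.5 0;0 0 -2.5 0;0 0 -1.5 0;0 0 -0.5 0;0 0 0 0;0 0 0 0"}}

```text
time_s: 28.82
tcp_pos: [0.6534, 0.1034, 0.1952]
ee_rot: [[-0.152, -0.988, -0.005], [-0.988, 0.152, -0.0], [0.001, 0.005, -1.0]]
wrist_force: [-0.1, -0.0, -8.2]
gripper_width: 0.346
gripper_force: 29.8
```

{"fn": "step_arm", "kwargs": {"targets": "0 0 0 -5;0 0 0 -5;0 0 0 -5;0 0 0 -5;0 0 0 -5;0 0 0 -5;0 0 0 -5;0 0 0 -5;0 0 0 -5;0 0 0 -2.7;0 0 0 0;0 0 0 0"}}

```text
time_s: 29.82
tcp_pos: [0.654, 0.1033, 0.1951]
ee_rot: [[0.628, -0.778, -0.005], [-0.778, -0.628, -0.001], [-0.002, 0.004, -1.0]]
wrist_force: [0.3, -0.2, -8.4]
gripper_width: 0.342
gripper_force: 29.8
```

```bash
python3 go.py .4455 .3613 .2 -51
```

```text
turn -0.09 dx -33.17 dy -0.04 cm dz -0.49 | now [0.654  0.1033 0.1951] -51.09 t 29.8167 w 0.3422102992926365 f [ 0.3 -0.2 -8.4] q [ 23.  27.   4.  -0. -68.  16.]
```

{"fn": "step_arm", "kwargs": {"targets": "-1 0 0 0;-2 0 0 0;-3 0 0 0;-3 0 0 0;-3 0 0 0;-3 0 0 0;-3 0 0 0;-3 0 0 0;-3 0 0 0;-3 0 0 0;-3 0 0 0;-2 0 0 0"}}

```text
time_s: 30.82
tcp_pos: [0.4513, 0.3541, 0.1973]
ee_rot: [[0.63, -0.777, -0.001], [-0.777, -0.63, 0.0], [-0.001, 0.0, -1.0]]
wrist_force: [0.7, -0.1, -6.9]
gripper_width: 0.343
gripper_force: 29.8
```

{"fn": "step_arm", "kwargs": {"targets": "-1.2 0 0 0;0 0 0 0;0 0 0 0;0 0 0 0"}}

```text
time_s: 31.15
tcp_pos: [0.4463, 0.3609, 0.1974]
ee_rot: [[0.629, -0.778, -0.0], [-0.778, -0.629, -0.001], [0.0, 0.001, -1.0]]
wrist_force: [0.6, -0.9, -7.4]
gripper_width: 0.343
gripper_force: 29.8
```

```bash
python3 go.py .4455 .3613 .065 -51;python3 - <<'E'
from h import *
from crop import crop
crop(cap("scene")["frame"],178,105,308,216,5.3,"pics/e6.png")
E
```

```text
turn -0.04 dx -0.08 dy 0.04 cm dz 13.24 | now [0.4463 0.3609 0.1974] -51.04 t 31.15 w 0.34308563746468473 f [ 0.6 -0.9 -7.4] q [ 55.  18.  -9.   0. -63. -16.]
```

{"fn": "step_arm", "kwargs": {"targets": "-0.1 0 2 0;0 0 3 0;0 0 3 0;0 0 2.5 0;0 0 1.5 0;0 0 0.7 0;0 0 0.3 0;0 0 0 0;0 0 0 0"}}

```text
time_s: 31.95
tcp_pos: [0.4467, 0.3629, 0.0689]
ee_rot: [[0.629, -0.777, 0.002], [-0.777, -0.629, 0.002], [-0.0, -0.003, -1.0]]
wrist_force: [-0.6, 0.3, -6.8]
gripper_width: 0.341
gripper_force: 29.8
```

{"fn": "step_arm", "kwargs": {"targets": "0 0 0.2 0;0 0 0 0;0 0 0 0"}}

```text
time_s: 32.2
tcp_pos: [0.4458, 0.3626, 0.0663]
ee_rot: [[0.629, -0.777, 0.001], [-0.777, -0.629, 0.001], [-0.0, -0.001, -1.0]]
wrist_force: [-0.5, 0.2, -7.6]
gripper_width: 0.343
gripper_force: 29.8
```

{"fn": "step_arm", "kwargs": {"targets": "0 0 0.2 0;0 0 0 0;0 0 0 0"}}

```text
time_s: 32.45
tcp_pos: [0.4455, 0.3622, 0.0635]
ee_rot: [[0.629, -0.777, -0.0], [-0.777, -0.629, -0.0], [0.0, 0.0, -1.0]]
wrist_force: [-0.1, -0.5, -7.8]
gripper_width: 0.345
gripper_force: 29.8
```

{"fn": "step_arm", "kwargs": {"targets": "0 0 0.1 0;0 0 0 0;0 0 0 0"}}

```text
time_s: 32.7
tcp_pos: [0.4458, 0.3624, 0.063]
ee_rot: [[0.63, -0.777, 0.0], [-0.777, -0.63, 0.0], [0.0, -0.0, -1.0]]
wrist_force: [-0.2, -0.7, -4.7]
gripper_width: 0.337
gripper_force: 29.8
```

{"fn": "step_arm", "kwargs": {"targets": "0 0 0.1 0;0 0 0 0;0 0 0 0"}}

```text
time_s: 32.95
tcp_pos: [0.446, 0.3625, 0.0628]
ee_rot: [[0.63, -0.777, 0.001], [-0.777, -0.63, 0.0], [0.0, -0.001, -1.0]]
wrist_force: [-1.0, -1.6, 4.4]
gripper_width: 0.342
gripper_force: 29.8
```

{"fn": "step_arm", "kwargs": {"targets": "0 0 0 0;0 0 0 0;0 0 0 0;0 0 0 0;0 0 0 0", "claw": 4.6}}

```text
time_s: 33.37
tcp_pos: [0.4459, 0.3625, 0.0615]
ee_rot: [[0.629, -0.777, 0.0], [-0.777, -0.629, 0.0], [-0.0, -0.001, -1.0]]
wrist_force: [0.5, 0.5, 0.2]
gripper_width: 0.52
gripper_force: 0.0
```

{"fn": "step_arm", "kwargs": {"targets": "0 0 -1 0;0 0 -2 0;0 0 -3 0;0 0 -3.5 0;0 0 -3.5 0;0 0 -3.5 0;0 0 -1 0;0 0 0 0;0 0 0 0"}}

```text
time_s: 34.12
tcp_pos: [0.4454, 0.3623, 0.2372]
ee_rot: [[0.629, -0.777, 0.0], [-0.777, -0.629, 0.002], [-0.001, -0.001, -1.0]]
wrist_force: [-0.4, -1.1, -1.1]
gripper_width: 0.528
gripper_force: 0.0
```

```bash
python3 - <<'E'
from h import *
from crop import crop
a=cap("scene")["frame"];t=cap("top")["frame"]
crop(a,180,105,340,216,5,"pics/l.png");crop(t,180,170,320,281,5,"pics/m.png")
A=cv2.imread("pics/l.png");B=cv2.imread("pics/m.png");h=np.hstack([A,B]);cv2.imwrite("pics/fin.png",cv2.resize(A,None,fx=1,fy=1))
# displaced-tin / bit-block check against the first frames
for n,f in(("scene",a),("top",t)):
    o=cv2.imread(f"pics/{n}0.png")
    for k,(u,v,w) in {"scene":{"bit":(385,190,22),"tin":(294,223,20)},"top":{"bit":(341,158,16),"tin":(313,236,14)}}[n].items():
        print(n,k,cv2.absdiff(o,f)[v-w:v+w,u-w:u+w].mean().round(1), cv2.phaseCorrelate(cv2.cvtColor(o,6)[v-w:v+w,u-w:u+w].astype(float),cv2.cvtColor(f,6)[v-w:v+w,u-w:u+w].astype(float)))
s=sense();print(s["tcp_pos"],s["wrist_force"])
E
```

```text
scene bit 1.2 ((0.5047288371334986, 0.5099264845327696), 1.0000849059020873)
scene tin 1.2 ((-0.0010834755223108061, 0.00320923171409504), 1.0002473011716908)
top bit 1.1 ((0.0031816993620772394, 0.07260959369127207), 0.9983473636709702)
top tin 1.0 ((-0.0006884972612901663, -0.026400795754359052), 0.9653245399316608)
[0.44488521 0.36158748 0.23502005] [-0.51751327  0.23844938 -1.22073071]
```

View pics/fin.png

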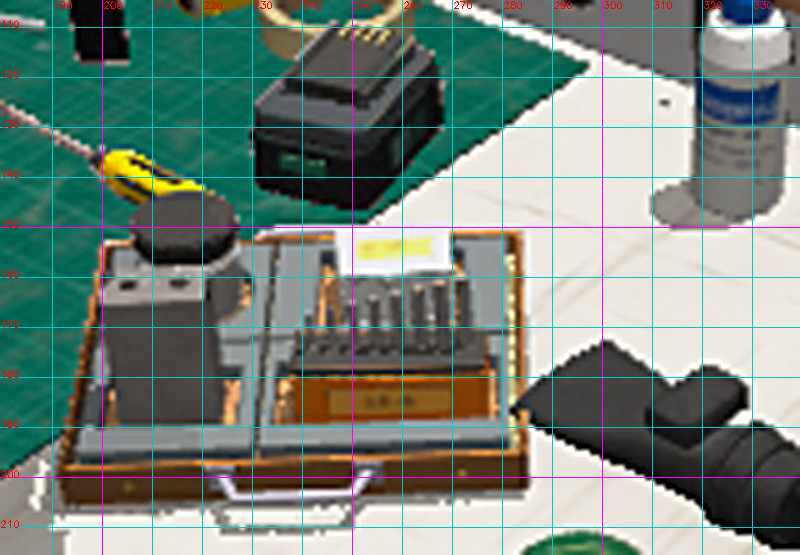

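All four items stand upright in their pockets: steel block with its base at 203–223 px, cassette 237–277 px, with the jar and parts box behind them. The bit block and tin show no displacement, and the arm is clear.

```bash
python3 -c "
from station import r
print(r.finish_job())"
```

```text
the job is handed in; nothing more can be done
None
```

I packed the cassette, jar, steel block and parts box upright in their pockets, left the bit block and green tin where they stood, and handed the job in after about 34 s; it gave no verdict.

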